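Close the extruder hopper and hold it off the feed throat

TASK

I want to brush out the feed throat of the filament extruder: first press the orange hatch cover on the hopper down until it has snapped in and lies flat all round, while the hopper still stands on the machine. Then take the hopper by its black handle, lift it straight up until its foot is at least 6 cm clear of its seat, and hold it there, level and still, right above the seat; finish while still holding it. Don't tip the hopper on the way, and leave the other things on the bench and on the machine where they are.

Things in the scene. Friction and masses are not known exactly. Their poses are not given: they have to be found in the camera images.
- extruder: Desktop filament extruder, fixed to the bench but standing at a different place and yaw each time: aluminium housing 150 mm (x) by 380 mm (its y from -150 to +230), flat top 85 mm above the bench; brass nozzle at its +y end (reaches y = 270 mm), black control panel on the top at y = 195 mm. Origin: on the bench under the middle of the hopper seat; z up.
- seat (a point): Middle of the hopper seat on the extruder's top face, 85 mm above the bench. Round it a square throat collar 40 by 40 mm stands up 7 mm into a 44 mm square hole in the hopper's foot plate.
- hopper: White hopper, 0.4 to 0.82 kg, loose, on the seat with the extruder's yaw. Origin: centre of its underside; z up. Foot plate 130 (x) by 110 (y) by 8 mm, neck, funnel, and from z = 62 mm a box 154 (x) by 116 (y) mm with a flat deck at z = 110 mm. A black handle crosses the deck's middle; the deck's +x half is the hatch. Centre of mass within 10 mm of the handle's middle, seen from above.
- handle (a point): Middle of the handle's bar, on the hopper's axis, 150 mm above the hopper's origin. The bar runs along the hopper's y, is 12 mm thick (x) and 16 mm high (z), flat-sided, with 84 mm free between its two posts and 32 mm free between its underside and the deck.
- hatch (a point): Middle of the hatch pocket, at deck height, (42.5, 0, 110) mm in the hopper's frame. Pocket 59 (x) by 93 (y) mm, 6 mm deep to the ledge that carries the cover. On its outer rim (x = 72 to 83 mm, at y = -28 and +28 mm, each 16 mm wide) stand two dark spring catches, 8 mm above the deck, each with a steel ball that pokes 3 mm into the pocket.
- cover: Orange loose plate 57 (x) by 90 (y) by 5 mm, 80 g; origin: centre of its underside. Its inner edge lies on the ledge, its outer (+x) edge is propped about 9 mm up on the catch balls (tilt about 0.15 rad). Pressed at the outer edge between the catches, 55 mm from the hopper's axis, it snaps past the balls at 5 to 8 N (25 N is safe) and lies flat, underside at z = 104, top at z = 109 mm of the hopper.
- nozzle_tray: Bystander: small blue open tray 55 x 42 x 18 mm with brass nozzles, loose on the extruder's top about 125 mm to +y of the seat. Origin: centre of its underside.
- bowl: Bystander: steel bowl, 130 mm across, 55 mm high. Origin: centre of its underside.
- jar: Bystander: clear jar with a black cap, 64 mm across, 85 mm high. Origin: centre of its underside.
- bin: Bystander: blue open bin 100 x 150 x 75 mm. Origin: centre of its underside.
- brush: Bystander: hand brush lying on the bench. Origin: under its middle.
- caliper: Bystander: digital caliper, 155 mm long, 12 mm high, lying on the bench. Origin: under its middle.
- scraper: Bystander: flat scraper, 200 mm long, lying on the bench. Origin: under its middle.
Not all that is in view belongs to the job. What is shaped like the hopper but blue is not meant. What is shaped like the cover but purple is not meant.

How it is judged:
On the way, in this order (a step that is already met when the one before it is completed fails the run):
1. the cover is pressed down flat in its pocket while the hopper stands on its seat (z of cover in the frame of hopper between 0.1025 and 0.1055 m and angle between the z axis of cover and the z axis of hopper, either way round below 0.03 rad and z of hopper in the frame of seat below 0.004 m and angle between hopper's own z axis and vertical below 0.05 rad), for 0.2 s.
2. the hopper is held by the fingers at least 50 mm above its seat, level and still, for one second (z of hopper in the frame of seat above 0.05 m and horizontal distance between hopper and seat below 0.04 m and angle between hopper's own z axis and vertical below 0.07 rad and linear speed of hopper below 0.02 m/s and angular speed of hopper below 0.15 rad/s and contact force between the fingers and hopper above 2 N and contact force between hopper and extruder below 0.1 N and z of cover in the frame of hopper between 0.1025 and 0.1055 m and angle between the z axis of cover and the z axis of hopper, either way round below 0.03 rad), for 1 s.
At the end, for the whole second after the job is handed in: The hopper is in the fingers' grip and touches nothing of the extruder, its foot at least 50 mm above the seat and within 40 mm of straight above it, tilted less than 0.07 rad (4 degrees), slower than 0.02 m/s and 0.15 rad/s; the cover lies flat on its ledge (within 1.5 mm and 0.03 rad) (all of step 2); the arm keeps its last pose, push and grip.
It fails at once if the hopper is tipped by more than 0.2 rad (angle between hopper's own z axis and vertical above 0.2 rad).
It fails at once if another thing on the bench or the machine is shifted by more than 25 mm (distance of any of nozzle_tray, bowl, jar, bin, brush, caliper, scraper from where it was at the start of the episode above 0.025 m).
It also fails if it takes over 45 s, if anything falls off the work surface, if the arm or the gripper's body presses on something with over 40 N, if the wrist force passes 120 N, or if a joint passes its speed limit or range.

ROBOT

A 6-joint arm with a two-finger parallel gripper is mounted at the origin on the work surface. World frame = base frame: x ahead of the robot, y to its left, z up, the work surface at z = 0. Lengths are in m, angles in rad, forces in N, time in s.
With the tool pointing down it reaches from about 0.35 to 0.775 m from the base axis. Payload 7.3 kg.
Tool frame: the origin (TCP) lies on the centre line of the jaws, within the pads' length; the fingertips stand 17 mm ahead of it and the grasp point (between the pads) lies 2 mm behind it (robot.tip_extent is the distance from the TCP to the fingertips, in m); z points along the fingers, y is the line along which they close (so a half turn about z gives the same grasp; the last joint's range is limited). The gripper opens to 92 mm and grips with 3 to 60 N. Pads are 19 mm wide; open, the fingers measure 130 mm over their backs; the gripper's body (75 mm by 190 mm) begins 47 mm behind the grasp point.
Start: joints at [0.976, 0.342, 1.524, -0, 1.275, -0.146], TCP at [0.228, 0.473, 0.244] pointing down, gripper open.
Joint ranges: [-2.53, 2.53], [-0.77, 2.02], [0.04, 2.7], [-1, 4.14], [0.28, 2.66], [-3.11, 3.11]. Speed limits (rad/s): [2.57, 2.57, 3.14, 3.14, 3.14, 3.14].

INTERFACE

Orientations are given as [roll, pitch, yaw] about the fixed x, y, z axes, in that order (R = Rz(yaw) Ry(pitch) Rx(roll)).
In Python, from cell import robot gives the robot as it stands.
- The arm moves only by the tool step_arm, never from a script. Its argument "motion" is a list of rows, each a list of 2 entries, a list of its own where there are three numbers: the shift along the tool's x, y, z in units of 60 mm (1.0 is 60 mm), then the turn about the tool's z in rad. In form: [[[x, y, z], spin], ...]. A call has 1 to 10 rows; each row is the pose to reach, as a shift and turn from the pose commanded when the call began, along the tool's axes at that moment; what a row does not reach only later rows make up. A row lasts 1/8 s, in which the tool goes at most 62.5 mm and 10.7 degrees, less where a joint would pass 70% of its speed; a pose out of reach is approached as far as the arm can. A call with a gripper value outside its range is refused whole. "hand" is the closure in counts, from 0 (fully open) to 255 (shut), set as the call begins (left out, the last holds). The fingers move at their own pace and stop on an object; "squeeze" is the grip in N (left out, the last holds). Time passes only in rows, so rows that repeat a pose let the fingers close. It gives the time, the measured TCP pose, the force, the opening and the grip force at its end, in the units of the state.
- robot.observe(): the state, without advancing time (a new reading comes with each control period).
- robot.read_camera(name): name is "side" or "top"; returns a dict with "pixels" (384x512x3 uint8, red, green, blue), "intrinsics" (3x3 intrinsics, pixels), "k1" (the pictures are not rectified: a ray, as slopes to the right and down, at radius r is drawn at 1 + k1 r^2 times it, then the intrinsics apply), "xyz" and "rotation" of the camera in the world. Camera axes: x right, y up, looking along -z (the intrinsics and any distortion apply to the point x, -y, -z); pixel columns grow to the right and rows downward; lengths in m; the calibration is good to about 2 mm. A picture is of the moment at which its call begins. There is no depth.
- robot.hand_in(): hands the job in; it is judged then, once.
The state is a dict: "time": time; "qpos": joint angles; "qvel": joint speeds; "joint_efforts": joint torques, N m; "tool_pos": TCP position; "tool_rot": TCP orientation; "contact_force": force on the tool from outside, world axes, zero at the start; "torque": the same for the moment, N m; "opening": finger opening in m; "grip_force": force on a finger pad.
Only numpy, scipy, OpenCV 4.12 (cv2) and the standard library are available. Lean on these libraries where they do the work, as an engineer would, in place of code of your own. Each camera call takes 0.05 s, during which the arm holds its last target. There are 200 camera calls.

## Working session

There is one attempt and no reset: what is moved stays moved. The work goes in short steps, Python scripts to look and compute and a tool call to move; the robot and the scene stay as the last step left them, time stands still between calls to the robot, and variables do not carry over. Pictures are saved under pics/ and viewed, at most 10 in all, crops included, and the job is handed in when it is done.

Besides the shell and the picture viewer there is one more tool, called by a JSON object that holds its "name" and its "arguments". step_arm: Moves the arm, as the interface text tells. Its arguments: {"type":"object","properties":{"motion":{"type":"array"},"hand":{"type":"number"},"squeeze":{"type":"number"}},"required":["motion"]}

```bash
mkdir -p pics; ls; cat > h.py <<'E'
from cell import robot
import numpy as np, cv2
def snap(n,f):
    c=robot.read_camera(n); np.savez(''+f+'.npz',**{k:np.array(v) for k,v in c.items()})
    cv2.imwrite(f'pics/{f}.png',c['pixels'][:,:,::-1]); return c
def ray(c,u,v):
    K=c['intrinsics']; x=(u-K[0,2])/K[0,0]; y=(v-K[1,2])/K[1,1]
    rd=np.hypot(x,y); r=rd
    for _ in range(30): r=rd/(1+float(c['k1'])*r*r)
    s=r/rd if rd else 1
    return np.array(c['xyz']),np.array(c['rotation'])@np.array([x*s,-y*s,-1])
def at(c,u,v,z):
    o,d=ray(c,u,v); return o+d*(z-o[2])/d[2]
def proj(c,p):
    q=np.array(c['rotation']).T@(np.array(p)-c['xyz']); x,y=q[0]/-q[2],-q[1]/-q[2]
    s=1+float(c['k1'])*(x*x+y*y); K=c['intrinsics']; return K[0,0]*x*s+K[0,2],K[1,1]*y*s+K[1,2]
E
python3 - <<'E'
from h import *
for n in('side','top'):
    c=snap(n,n+'0'); print(n,c['xyz'],c['rotation'],c['intrinsics'],c['k1'])
print(robot.observe())
E
```

```text
pics
side [-0.16692765 -1.22407032  1.06339742] [ 0.99218629  0.01396968 -0.55201172] [[462.11096896   0.         262.94200996]
 [  0.         462.11096896 191.95442827]
 [  0.           0.           1.        ]] -0.13171201326678414
top [ 0.28112036 -0.04744169  1.27747981] [ 0.21687526  0.00338432 -1.54945649] [[396.84561464   0.         258.6549936 ]
 [  0.         396.84561464 194.93272583]
 [  0.           0.           1.        ]] -0.03830681155084891
{'time': 0.1, 'qpos': array([ 9.76004583e-01,  3.42668099e-01,  1.52493030e+00, -2.20600621e-05,
        1.27540125e+00, -1.45994583e-01]), 'qvel': array([-0.00145967, -0.00135783, -0.00123581,  0.00144726, -0.00055113,
        0.00114572]), 'joint_efforts': array([ 1.91041931e-03, -4.32007813e+01, -2.44693136e+01,  7.19409669e-02,
        5.26517385e-02,  3.50970559e-07]), 'tool_pos': array([0.22757579, 0.47272819, 0.24310356]), 'tool_rot': array([-3.14019756e+00, -1.83813001e-04,  2.69280180e+00]), 'contact_force': array([ 0.10136725, -0.38083155,  0.06639533]), 'torque': array([0.0419971 , 0.00965724, 0.01256006]), 'grip_force': 0.0, 'opening': 0.09148528391072115}
```

Camera rotation is given as roll/pitch/yaw; I'll convert it.

```bash
python3 - <<'E'
s=open('h.py').read()
s=s.replace("import numpy as np, cv2","import numpy as np, cv2\nfrom scipy.spatial.transform import Rotation\ndef RM(c): return Rotation.from_euler('xyz',np.array(c['rotation'])).as_matrix()")
s=s.replace("np.array(c['rotation'])@","RM(c)@").replace("np.array(c['rotation']).T@","RM(c).T@")
open('h.py','w').write(s)
E
```

```text
(no output)
```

View pics/side0.png

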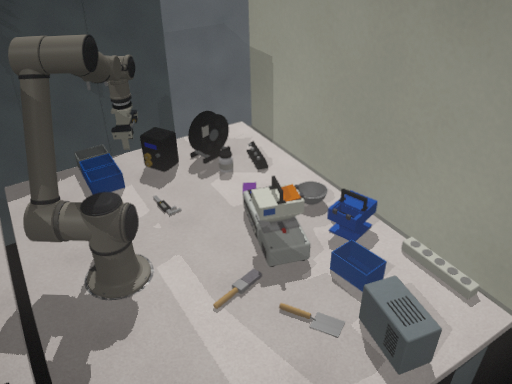

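View pics/top0.png

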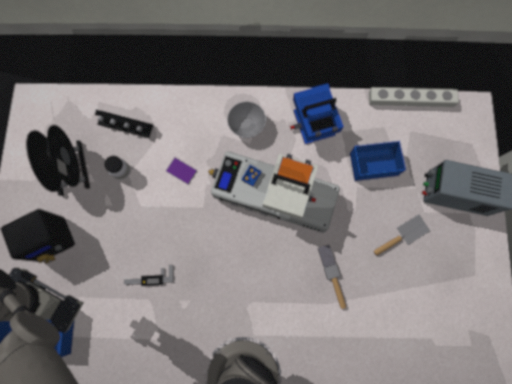

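The white hopper with the orange cover is at top (290,187). Things that could be mistaken for the targets are the blue hopper look-alike at (318,112) and the purple plate at (181,170). The orange cover is at (296,169) and the nozzle tray at (252,176). I choose the white hopper and orange cover, and will check them in a close crop.

```bash
python3 - <<'E'
import cv2
t=cv2.imread('pics/top0.png')[135:240,195:350]; s=cv2.imread('pics/side0.png')[165:265,225:345]
t=cv2.resize(t,None,fx=5,fy=5,interpolation=2); s=cv2.resize(s,None,fx=6,fy=6,interpolation=2)
cv2.imwrite('pics/tc.png',t);cv2.imwrite('pics/sc.png',s)
E
```

```text
(no output)
```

View pics/tc.png

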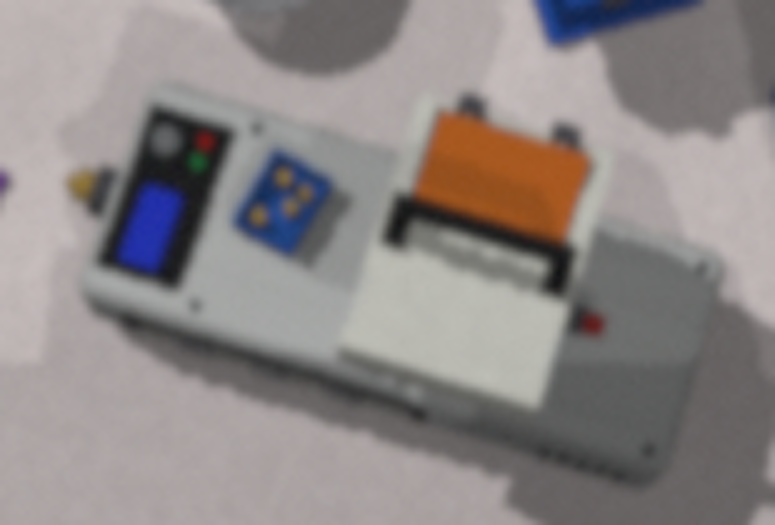

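View pics/sc.png

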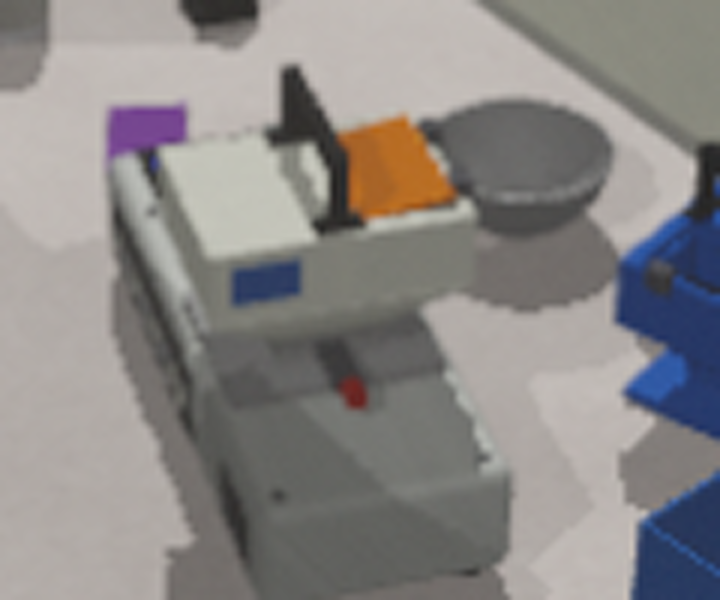

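```bash
cat > fit.py <<'E'
from h import *
from scipy.optimize import least_squares
T=dict(np.load('top0.npz'));S=dict(np.load('side0.npz'))
obs=[(T,195+340/5,135+353/5,-77,58,.195),(T,195+545/5,135+408/5,-77,-58,.195),(T,195+425/5,135+93/5,77,58,.195),(T,195+608/5,135+150/5,77,-58,.195),
(T,195+488/5,135+232/5,0,0,.243),
(S,225+210/6,165+262/6,-77,-58,.195),(S,225+160/6,165+150/6,-77,58,.195),(S,225+475/6,165+207/6,77,-58,.195)]
def W(p,x,y,z): c,s=np.cos(p[2]),np.sin(p[2]); return [p[0]+(c*x-s*y)/1e3,p[1]+(s*x+c*y)/1e3,z]
f=lambda p:np.ravel([np.subtract(proj(c,W(p,x,y,z)),(u,v)) for c,u,v,x,y,z in obs])
r=least_squares(f,[.3,-.1,0]); print(r.x,r.fun.reshape(-1,2).round(1))
for c,u,v,x,y,z in obs[:5]: print(at(c,u,v,z).round(4))
p=r.x
print('press',W(p,55,0,.2)); print('tray',at(T,252,176,.1))
E
python3 fit.py
```

```text
[ 0.55022103 -0.12882781 -0.26634753] [[ 0.4 -0.6]
 [-0.2  0.1]
 [-1.4  0.6]
 [ 1.3  0.3]
 [-0.3 -0.8]
 [ 0.1 -0.2]
 [-0.8  0. ]
 [ 0.3  1. ]]
[ 0.4894 -0.0514  0.195 ]
[ 0.4608 -0.1651  0.195 ]
[ 0.6418 -0.0971  0.195 ]
[ 0.61   -0.2015  0.195 ]
[ 0.5481 -0.1296  0.243 ]
press [np.float64(0.603281654668832), np.float64(-0.14330433023778752), 0.2]
tray [ 0.5995281  -0.01621741  0.1       ]
```

```bash
cat >> h.py <<'E'
def go(p,yaw):
    o=robot.observe(); R=Rotation.from_euler('xyz',o['tool_rot'])
    d=R.inv().apply(np.array(p)-o['tool_pos'])/.06; a=o['tool_rot'][2]-yaw
    print('shift',d.round(3),'spin',round((a+np.pi)%(2*np.pi)-np.pi,3),'t',o['time'])
E
python3 -c "
from h import *
go([.603,-.143,.30],2.875)"
```

```text
shift [-10.09   -6.532  -0.941] spin -0.182 t 0.1
```

{"name": "step_arm", "arguments": {"motion": [[[0,0,-0.5],0],[[-0.5,-0.3,-0.94],-0.05],[[-1.2,-0.8,-0.94],-0.1],[[-2.0,-1.3,-0.94],-0.15],[[-2.8,-1.8,-0.94],-0.182],[[-3.6,-2.3,-0.94],-0.182],[[-4.4,-2.8,-0.94],-0.182],[[-5.2,-3.4,-0.94],-0.182],[[-6.0,-3.9,-0.94],-0.182],[[-6.7,-4.3,-0.94],-0.182]], "hand": 255}}

```text
time: 1.35
tool_pos: [0.4786, 0.0641, 0.2999]
tool_rot: [3.142, -0.0, 2.874]
contact_force: [0.5, 0.9, -0.2]
opening: 0.0011
grip_force: 0.0
```

```bash
python3 -c "
from h import *
go([.603,-.143,.30],2.875)"
```

```text
shift [-2.912 -2.781 -0.003] spin -0.001 t 1.35
```

{"name": "step_arm", "arguments": {"motion": [[[-0.6,-0.6,0],0],[[-1.2,-1.2,0],0],[[-1.8,-1.8,0],0],[[-2.4,-2.3,0],0],[[-2.8,-2.7,0],0],[[-2.91,-2.78,0],0],[[-2.91,-2.78,0.5],0],[[-2.91,-2.78,0.8],0],[[-2.91,-2.78,0.8],0]]}}

```text
time: 2.48
tool_pos: [0.6015, -0.1395, 0.2507]
tool_rot: [3.141, -0.004, 2.876]
contact_force: [-0.2, -0.3, 0.3]
opening: 0.0006
grip_force: 0.0
```

```bash
python3 - <<'E'
from h import *
go([.603,-.143,.212],2.875)
a=snap('side','s1')['pixels'][120:245,215:345,::-1];b=snap('top','t1')['pixels'][120:245,210:340,::-1]
cv2.imwrite('pics/c1.png',cv2.resize(np.hstack([a,b]),None,fx=3,fy=3,interpolation=2))
E
```

```text
shift [-0.042 -0.05   0.644] spin 0.001 t 2.475
```

View pics/c1.png

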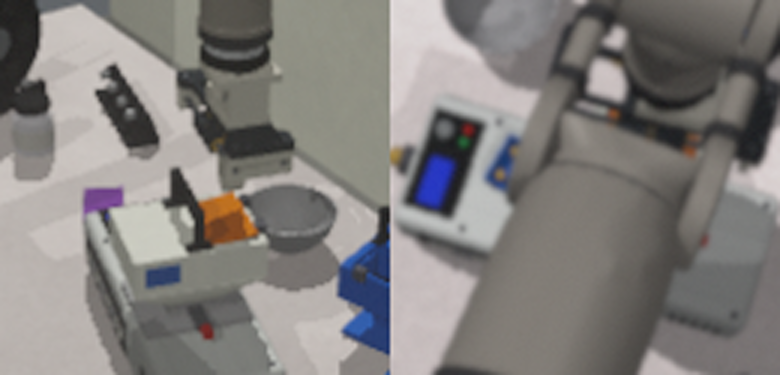

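The side view (left) shows the gripper above the hatch, with its lowest part at about crop (250,180), full-image (298,180). I'll check where the fingertips should appear.

```bash
python3 - <<'E'
from h import *
c=dict(np.load('s1.npz')); o=robot.observe(); print(o['tool_pos'],o['time'],o['contact_force'])
for z in (.234,.25,.296): print(z,proj(c,[*o['tool_pos'][:2],z]))
cv2.imwrite('pics/c2.png',cv2.resize(c['pixels'][140:220,250:350,::-1],None,fx=6,fy=6,interpolation=2))
E
```

```text
[ 0.60256663 -0.14010761  0.25293122] 2.575 [0.54640713 0.35821174 0.32897178]
0.234 (np.float64(291.9947282266381), np.float64(182.47334667426836))
0.25 (np.float64(292.09005336823), np.float64(178.44180178743684))
0.296 (np.float64(292.3666945987112), np.float64(166.5999889104568))
```

View pics/c2.png

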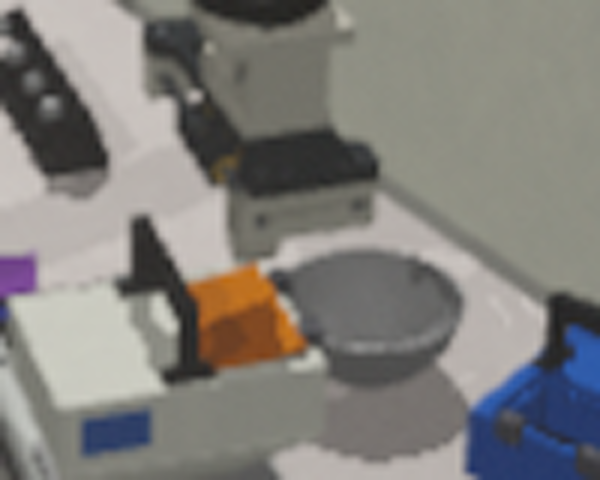

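The fingertips appear at about (292,182), as predicted, so the calibration agrees. Next I descend gently.

{"name": "step_arm", "arguments": {"motion": [[[-0.02,-0.05,0.25],0],[[-0.02,-0.05,0.45],0],[[-0.02,-0.05,0.55],0],[[-0.02,-0.05,0.58],0],[[-0.02,-0.05,0.6],0],[[-0.02,-0.05,0.6],0]]}}

```text
time: 3.32
tool_pos: [0.6029, -0.144, 0.2163]
tool_rot: [3.142, 0.0, 2.875]
contact_force: [0.8, 0.0, 0.5]
opening: 0.0006
grip_force: 0.1
```

{"name": "step_arm", "arguments": {"motion": [[[0,0,0.02],0],[[0,0,0.04],0],[[0,0,0.06],0],[[0,0,0.06],0]]}}

```text
time: 3.82
tool_pos: [0.6026, -0.1439, 0.2121]
tool_rot: [3.141, -0.001, 2.875]
contact_force: [-0.3, -0.7, -0.3]
opening: 0.0002
grip_force: 0.0
```

{"name": "step_arm", "arguments": {"motion": [[[0,0,0.02],0],[[0,0,0.04],0],[[0,0,0.04],0]]}}

```text
time: 4.2
tool_pos: [0.6028, -0.1439, 0.2113]
tool_rot: [-3.142, 0.001, 2.875]
contact_force: [-3.7, 0.7, 8.2]
opening: 0.0004
grip_force: 3.7
```

{"name": "step_arm", "arguments": {"motion": [[[0,0,0.02],0],[[0,0,0.04],0],[[0,0,0.04],0]]}}

```text
time: 4.58
tool_pos: [0.6034, -0.1441, 0.2112]
tool_rot: [-3.141, 0.004, 2.875]
contact_force: [-5.2, 2.1, 18.1]
opening: 0.0003
grip_force: 8.9
```

{"name": "step_arm", "arguments": {"motion": [[[0,0,-0.5],0],[[0,0,-1.2],0.15],[[0.1,0,-1.6],0.33],[[0.4,0,-1.6],0.51],[[0.7,0,-1.6],0.69],[[0.9,0,-1.6],0.87],[[0.925,0,-1.6],1.05],[[0.925,0,-1.6],1.23],[[0.925,0,-1.6],1.41],[[0.925,0,-1.6],1.571]], "hand": 0}}

```text
time: 5.82
tool_pos: [0.5492, -0.1293, 0.3035]
tool_rot: [-3.141, -0.0, 1.298]
contact_force: [0.2, -0.0, -0.8]
opening: 0.0908
grip_force: 0.0
```

```bash
python3 - <<'E'
from h import *
c=snap('side','s2'); o=robot.observe(); print(o['tool_pos'],o['tool_rot'],o['opening'])
cv2.imwrite('pics/c3.png',cv2.resize(c['pixels'][130:220,235:335,::-1],None,fx=6,fy=6,interpolation=2))
go([.550,-.129,.237],1.304)
E
```

```text
[ 0.54922178 -0.12929503  0.30346812] [-3.14120014e+00 -1.74177788e-04  1.29222578e+00] 0.09192413774384758
shift [0.008 0.012 1.108] spin -0.012 t 5.875
```

View pics/c3.png

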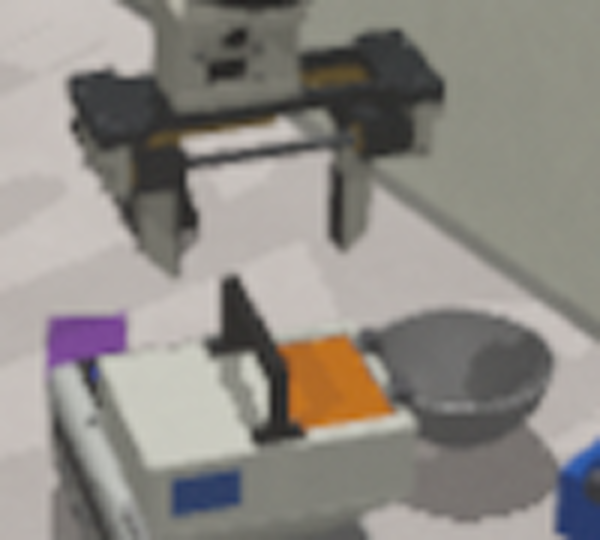

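The cover now lies flush with the deck (crop 335,380) and the open fingers straddle the handle (crop 255,340). I descend and grip.

{"name": "step_arm", "arguments": {"motion": [[[0.01,0.01,0.4],-0.01],[[0.01,0.01,0.8],-0.01],[[0.01,0.01,1.1],-0.01],[[0.01,0.01,1.19],-0.01],[[0.01,0.01,1.19],-0.01],[[0.01,0.01,1.19],-0.01]]}}

```text
time: 6.62
tool_pos: [0.5504, -0.1291, 0.2332]
tool_rot: [3.14, 0.0, 1.314]
contact_force: [0.5, 0.4, -0.5]
opening: 0.0917
grip_force: 0.0
```

{"name": "step_arm", "arguments": {"motion": [[[0,0,0],0],[[0,0,0],0],[[0,0,0],0],[[0,0,0],0],[[0,0,0],0],[[0,0,0],0],[[0,0,0],0],[[0,0,0],0]], "hand": 255, "squeeze": 45}}

```text
time: 7.62
tool_pos: [0.55, -0.1289, 0.2323]
tool_rot: [-3.142, -0.0, 1.314]
contact_force: [0.3, 0.0, 0.1]
opening: 0.0165
grip_force: 0.0
```

{"name": "step_arm", "arguments": {"motion": [[[0,0,0],0],[[0,0,0],0],[[0,0,0],0],[[0,0,0],0]]}}

```text
time: 8.12
tool_pos: [0.5501, -0.1289, 0.2322]
tool_rot: [3.142, -0.0, 1.314]
contact_force: [1.3, -0.7, -1.3]
opening: 0.0119
grip_force: 44.8
```

{"name": "step_arm", "arguments": {"motion": [[[0,0,-0.03],0],[[0,0,-0.08],0],[[0,0,-0.15],0],[[0,0,-0.22],0],[[0,0,-0.3],0],[[0,0,-0.38],0],[[0,0,-0.46],0],[[0,0,-0.54],0],[[0,0,-0.6],0],[[0,0,-0.6],0]]}}

```text
time: 9.38
tool_pos: [0.5502, -0.129, 0.2686]
tool_rot: [3.141, -0.0, 1.314]
contact_force: [-0.5, 0.3, -5.7]
opening: 0.0116
grip_force: 44.8
```

{"name": "step_arm", "arguments": {"motion": [[[0,0,-0.04],0],[[0,0,-0.12],0],[[0,0,-0.22],0],[[0,0,-0.32],0],[[0,0,-0.42],0],[[0,0,-0.52],0],[[0,0,-0.62],0],[[0,0,-0.68],0],[[0,0,-0.7],0],[[0,0,-0.7],0]]}}

```text
time: 10.62
tool_pos: [0.55, -0.1289, 0.3102]
tool_rot: [-3.141, -0.0, 1.314]
contact_force: [-0.3, 0.2, -7.0]
opening: 0.0118
grip_force: 44.8
```

{"name": "step_arm", "arguments": {"motion": [[[0,0,0],0],[[0,0,0],0],[[0,0,0],0],[[0,0,0],0],[[0,0,0],0],[[0,0,0],0],[[0,0,0],0],[[0,0,0],0],[[0,0,0],0],[[0,0,0],0]]}}

```text
time: 11.88
tool_pos: [0.55, -0.1289, 0.3103]
tool_rot: [-3.142, -0.0, 1.314]
contact_force: [-0.1, -0.4, -6.3]
opening: 0.0119
grip_force: 44.8
```

```bash
python3 - <<'E'
from h import *
c=snap('side','s3'); o=robot.observe(); print({k:o[k] for k in('time','tool_pos','tool_rot','opening','grip_force','contact_force','torque')})
cv2.imwrite('pics/c4.png',cv2.resize(c['pixels'][130:265,225:345,::-1],None,fx=4.4,fy=4.4,interpolation=2))
E
```

```text
{'time': 11.925, 'tool_pos': array([ 0.55004175, -0.12893746,  0.3103077 ]), 'tool_rot': array([ 3.14155278e+00, -7.12056869e-05,  1.31378750e+00]), 'opening': 0.011492336008812179, 'grip_force': 44.7778183221817, 'contact_force': array([-1.09204843,  0.51649412, -5.97004172]), 'torque': array([-0.11843818,  0.08476933,  0.04257725])}
```

View pics/c4.png

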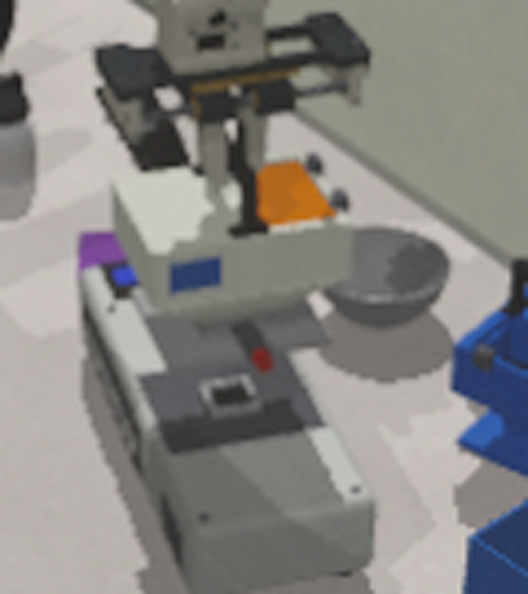

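The hopper is clear of the collar (crop 232,393), with the cover flush. I'll check the level numerically from the deck corners at crop (152,251), (113,182) and (352,230).

```bash
python3 - <<'E'
from h import *
from fit import W
c=dict(np.load('s3.npz'))
for (x,y),(u,v) in zip([(-77,-58),(-77,58),(77,-58)],[(152,251),(113,182),(352,230)]):
    print(np.round(proj(c,W([.55,-.129,-.259],x,y,.195+.078)),1),(225+u/4.4,130+v/4.4))
E
```

```text
[ 0.55022103 -0.12882781 -0.26634753] [[ 0.4 -0.6]
 [-0.2  0.1]
 [-1.4  0.6]
 [ 1.3  0.3]
 [-0.3 -0.8]
 [ 0.1 -0.2]
 [-0.8  0. ]
 [ 0.3  1. ]]
[ 0.4894 -0.0514  0.195 ]
[ 0.4608 -0.1651  0.195 ]
[ 0.6418 -0.0971  0.195 ]
[ 0.61   -0.2015  0.195 ]
[ 0.5481 -0.1296  0.243 ]
press [np.float64(0.603281654668832), np.float64(-0.14330433023778752), 0.2]
tray [ 0.5995281  -0.01621741  0.1       ]
[259.9 188.5] (259.54545454545456, 187.04545454545453)
[250.1 170.8] (250.6818181818182, 171.36363636363637)
[305.3 180.5] (305.0, 182.27272727272725)
```

```bash
python3 - <<'E' | tail -1
from h import *
from fit import W
c=dict(np.load('s3.npz')); k=7
im=cv2.resize(c['pixels'][160:225,238:320,::-1],None,fx=k,fy=k,interpolation=2)
P=lambda x,y,z:tuple(int(round((a+.5)*k)) for a in np.subtract(proj(c,W([.55,-.129,-.259],x,y,.163+z/1e3)),(238,160)))
for a,b in [((-77,58,110),(-77,-58,110)),((-77,-58,110),(77,-58,110)),((-77,-58,110),(-77,-58,62)),((-77,-58,62),(77,-58,62)),((77,-58,62),(77,-58,110)),((77,58,110),(77,-58,110)),((77,58,110),(-77,58,110)),((-65,-55,0),(65,-55,0))]:
    cv2.line(im,P(*a),P(*b),(0,0,255),1)
cv2.imwrite('pics/c5.png',im)
E
```

```text
tray [ 0.5995281  -0.01621741  0.1       ]
```

View pics/c5.png

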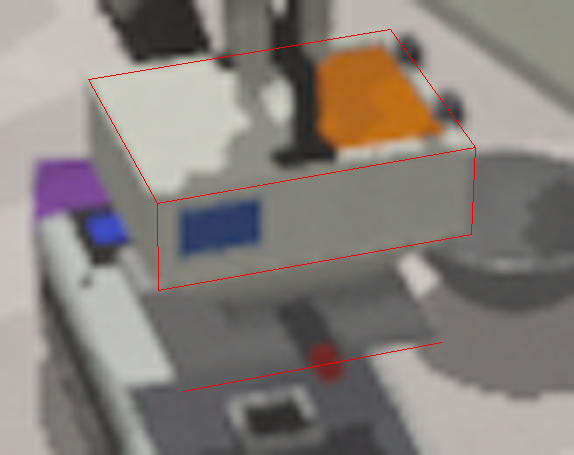

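The level wireframe matches the hopper's box edges and the foot corner at (440,342). The hopper is level, clear of the seat and held, so I hand in.

```bash
python3 -c "
from cell import robot
print(robot.hand_in())"
```

```text
the job is handed in; nothing more can be done
None
```

The cover is snapped in flat, and the hopper is held by its handle, level and still, about 78 mm straight above its seat; the job was handed in at about 12 s, but no verdict came back.

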